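# Count the colonies on a hygiene contact plate

## Task

Set the contact plate that has colonies on it flat inside the locating ring of the colony counter's lit stage and let go of it. Then take the counting pen from its stand and count the three colonies: starting from the ink tick at the plate's edge and going clockwise as seen from above, press the sprung nib gently down on each colony in turn until it clicks, and press it nowhere else on the plate. Finally hang the pen back upright in its stand, with the plate still seated on the stage and the things around left where they are.

Things in the scene. Friction and masses are not known exactly. Their poses are not given: they have to be found in the camera images.
- counter: Colony counter, a fixed white casing 250 x 200 mm, 60 mm high. Origin: centre of its underside; +x points to its rear, away from its front panel (dark display, three keys), +z up. On top: a round opal glass stage 120 mm across with a fine grid. From its rear -y corner a gooseneck holds a round magnifier parked out behind the casing, 115 to 265 mm behind the origin, at most 145 mm above the bench.
- stage (a point): Centre of the stage's top face, 63 mm above the bench, 30 mm behind the casing's centre; axes as the counter's. Round it a raised grey ring of two arcs locates the plate: 4 mm high with rounded top, 65 mm across inside, 75 mm outside; two 45 mm wide gaps for fingers between the arcs, towards the counter's +y and -y sides.
- plate: The contact plate with three colonies: closed clear dish, 35 g, lid down (leave it so). Lower part (lid) 62 mm across, 11 mm high; upper part 57 mm across, 16 mm high in all. Under its clear flat top: dark red agar, three cream round colonies 7 to 8 mm across. Origin: centre of its underside; z up; +x from centre to ink tick. Lies on the bench; may have swapped places with the clear plate.
- tick (a point): Middle of the black ink tick, a 4 x 9 mm radial line on top of the plate at its edge, 23.5 mm from the centre.
- colony_1 (a point): Top of the plate over the first colony clockwise (seen from above) from the tick, 60 degrees from it, 17 mm from the plate's centre, 16 mm above the plate's underside.
- colony_2 (a point): Top of the plate over the second colony clockwise, 170 degrees from the tick, 14 mm from the centre.
- colony_3 (a point): Top of the plate over the third colony clockwise, 285 degrees from the tick, 18 mm from the centre.
- clear_plate: A second contact plate of the same size, with an ink tick but without colonies. Bystander.
- stand: Fixed black pen stand on the bench: a round foot 84 mm across and 10 mm thick, with an upright tube 25 mm across outside, about 16 mm inside, closed at the foot; overall height 95 mm. Origin: centre of its underside.
- stand_mouth (a point): Centre of the open top of the stand's tube, 95 mm above the bench.
- pen: Counting pen, 50 g, hanging nib down in the stand's tube, collar resting on its rim. Origin: on its axis at the collar's underside; z along the pen away from the nib. Black collar 24 mm across, 4 mm thick; above it a white round grip 15 mm across, ending 60 mm above the origin; below it a grey barrel 12 mm across and 62 mm long, a metal nose and the black nib, its tip 84 mm below the origin.
- pen_tip (a point): The rounded end of the nib (4 mm across), which moves with the nib.
- nib (a joint): How far the nib is pushed into the pen, in m: 0 free, 0.005 at its stop. Its spring takes about 1 N to start, 2 N at 2 mm, where it clicks and counts, and 3.5 N at the stop.
- tube_rack: White tray 75 x 200 mm with capped blood tubes, 88 mm high. Origin: centre of its underside. Bystander.
- slide_box: Small box of microscope slides, 32 x 87 mm, 52 mm high. Origin: centre of its underside. Bystander.
- marker: Felt marker lying on the bench, 125 mm long, 13 mm thick. Origin: under its middle; +x along it towards its cap. Bystander.
Not all that is in view belongs to the job. Leave any blue or purple look-alike of the plate alone.

How it is judged:
By the outcome, as a careful person would: the job done as asked, in the order asked, and still so for the second after the job is handed in, with the robot touching nothing.
It also fails if it takes over 72 s, if anything falls off the work surface, if the arm or the gripper's body presses on something with over 40 N, if the wrist force passes 120 N, or if a joint passes its speed limit or range.

## Robot

A 6-joint arm with a two-finger parallel gripper is mounted at the origin on the work surface. World frame = base frame: x ahead of the robot, y to its left, z up, the work surface at z = 0. Lengths are in m, angles in degrees, forces in N, time in s.
With the tool pointing down it reaches from about 0.4 to 0.825 m from the base axis. Payload 7 kg.
Tool frame: the origin (TCP) lies midway between the tips of the shut fingers; the grasp point (between the pads) lies 19 mm behind it; y points along the fingers, z is the direction in which the jaws open and shut, and the axes are right-handed (so a half turn about y gives the same grasp; the last joint's range is limited). The gripper opens to 88 mm and grips with 3 to 60 N. Pads are 19 mm wide; open, the fingers measure 130 mm over their backs; the gripper's body (78 mm by 193 mm) begins 47 mm behind the grasp point.
Start: joints at [88.012, 20.546, 0.682, 0, -70.136, -16.507], TCP at [0.214, 0.64, 0.227] pointing down, gripper open.
Joint ranges: [-176.03, 176.03], [-82.01, 121.73], [-58.28, 71.71], [-173.87, 95.51], [-174.79, -0.11], [-173.66, 173.66]. Speed limits (degrees/s): [136.94, 136.94, 172.46, 180, 180, 180].

## Interface

Orientations are given as [roll, pitch, yaw] about the fixed x, y, z axes, in that order (R = Rz(yaw) Ry(pitch) Rx(roll)).
In Python, from plant import ctrl gives the robot as it stands.
- The arm moves only by the tool step_arm, never from a script. Its argument "rows" is a list that holds one entry, the list of rows, each a list of 7 numbers: the gripper command: -1 is shut, 1 is fully open, values between are in proportion, then the shift along the world's x, y, z in cm, then the turn, a rotation vector about the world's x, y, z in degrees. In form: [[[fingers, tx, ty, tz, rx, ry, rz], ...]]. A call has 1 to 12 rows; each row shifts and turns the commanded pose from where the row before left it; what a row does not reach is not made up. A row lasts 1/8 s, in which the tool goes at most 62.5 mm and 10.7 degrees, less where a joint would pass 70% of its speed; a pose out of reach is approached as far as the arm can. A call is refused whole if a number of a shift passes 6.25 or a number of a turn 10.7, either way. A call with a gripper value outside its range is refused whole. The fingers move at their own pace and stop on an object; the grip force is fixed at half the most. Time passes only in rows, so rows that do not move let the fingers close. It gives the time, the measured TCP pose, the force and the opening at its end, in the units of the state.
- ctrl.get_obs(): the state, without advancing time (a new reading comes with each control period).
- ctrl.snapshot(name): name is "scene" or "side" or "wrist"; returns the picture (384x512x3 uint8, blue, green, red); there is no depth.
- ctrl.camera_params(name): a dict with "vertical_fov" (degrees; the focal length in pixels is half the picture's height over the tangent of half this angle, whatever the lens; pixels are square), "cx", "cy" (the principal point, pixels), "rvec" (rotation vector, rad) and "tvec" (3), from world to camera coordinates, as OpenCV has them. Camera axes: x right, y down, z forward; pixel columns grow to the right and rows downward; lengths in m; the calibration is good to about 2 mm. A picture is of the moment at which its call begins: read the wrist's pose just before it. camera_params takes no time and is no camera call; for the wrist camera it gives the pose at the moment of the call.
- ctrl.close_job(): hands the job in, once; it reports no verdict.
The state is a dict: "clock": time; "joint_pos": joint angles; "qvel": joint speeds; "tau": joint torques, N m; "tool_pos": TCP position; "orientation": TCP orientation; "force": force on the tool from outside, world axes, zero at the start; "moment": the same for the moment, N m; "opening": finger opening in m.
Only numpy, scipy, OpenCV 4.12 (cv2) and the standard library are available. Lean on these libraries where they do the work, as an engineer would, in place of code of your own. Each camera call takes 0.05 s, during which the arm holds its last target. There are 200 camera calls.

## Working session

There is one attempt and no reset: what is moved stays moved. The work goes in short steps, Python scripts to look and compute and a tool call to move; the robot and the scene stay as the last step left them, time stands still between calls to the robot, and variables do not carry over. Pictures are saved under pics/ and viewed, about 8 in all and at most 12, crops included, and the job is handed in when it is done.

Besides the shell and the picture viewer there is one more tool, called after "Call:" by a JSON object that holds its "name" and its "arguments", one argument or row to a line. step_arm: Moves the arm, as the interface text tells. Its arguments: {"type":"object","properties":{"rows":{"type":"array"}},"required":["rows"]}

```bash
mkdir -p pics; ls; cat > h.py <<'E'
import numpy as np, cv2
from plant import ctrl
def cam(n):
    p=ctrl.camera_params(n); f=192/np.tan(np.radians(p["vertical_fov"])/2)
    R=cv2.Rodrigues(np.array(p["rvec"],float))[0]; t=np.array(p["tvec"],float).ravel()
    return dict(f=f,cx=p["cx"],cy=p["cy"],R=R,t=t,p=p)
def ray(c,u,v):
    d=c["R"].T@np.array([(u-c["cx"])/c["f"],(v-c["cy"])/c["f"],1]); return -c["R"].T@c["t"],d/np.linalg.norm(d)
def atz(c,u,v,z):
    o,d=ray(c,u,v); return o+d*(z-o[2])/d[2]
def proj(c,X):
    q=c["R"]@np.array(X,float)+c["t"]; return np.array([c["cx"]+c["f"]*q[0]/q[2],c["cy"]+c["f"]*q[1]/q[2]])
def tri(rs):
    A=np.zeros((3,3));b=np.zeros(3)
    for o,d in rs:
        P=np.eye(3)-np.outer(d,d);A+=P;b+=P@o
    x=np.linalg.solve(A,b); return x,[np.linalg.norm(np.cross(x-o,d)) for o,d in rs]
E
python3 - <<'E'
from h import *
import json
ims={}
for n in["scene","side","wrist"]:
    c=cam(n); im=ctrl.snapshot(n); cv2.imwrite(f"pics/{n}0.png",im); ims[n]=im
    print(n,c["p"],"pos",np.round(-c["R"].T@c["t"],3))
print(ctrl.get_obs())
E
```

```text
pics
scene {'vertical_fov': 55.14453192855272, 'cx': 259.39998424821385, 'cy': 195.59606058922378, 'rvec': array([ 0.70884852,  2.66630896, -1.03464295]), 'tvec': array([ 0.45554621, -0.12971769,  1.23303724])} pos [0.864 0.574 0.817]
side {'vertical_fov': 51.752748412141116, 'cx': 260.27529003488223, 'cy': 187.10023323424736, 'rvec': array([ 0.55412323, -2.79117548,  0.97219029]), 'tvec': array([0.4481428 , 0.20523473, 0.99374031])} pos [0.233 0.593 0.908]
wrist {'vertical_fov': 59.0051092329209, 'cx': 258.6554163969628, 'cy': 187.54366565113605, 'rvec': array([-1.73008784,  2.40381195,  0.32990392]), 'tvec': array([ 0.67314722, -0.03413275,  0.39074784])} pos [0.283 0.616 0.384]
{'clock': 0.15, 'joint_pos': array([ 8.80128648e+01,  2.05828207e+01,  6.46838272e-01, -1.47142624e-02,
       -7.01376301e+01, -1.65089838e+01]), 'qvel': array([ 0.04835534, -0.0958333 ,  0.11572051,  0.19839347, -0.00109018,
       -0.0409958 ]), 'tau': array([-9.72376620e-04, -5.83272779e+01,  2.93291420e+01,  7.00123832e+00,
        8.78748077e-03, -1.04943290e-04]), 'tool_pos': array([0.21402177, 0.63977849, 0.22583619]), 'orientation': array([-8.99254909e+01,  7.65605443e-03,  1.61498878e+02]), 'force': array([ 0.50298964, -0.19874453,  0.15012904]), 'moment': array([-0.03891028, -0.00917936, -0.00735617]), 'opening': 0.08779889795334406}
```

View pics/scene0.png

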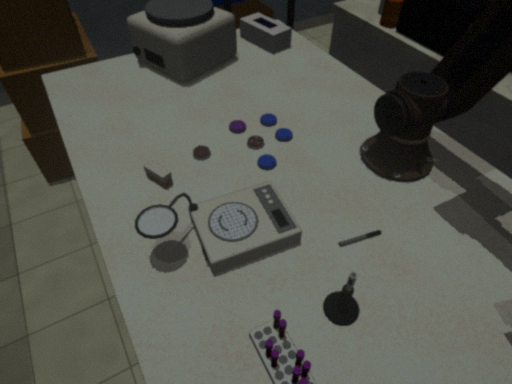

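View pics/side0.png

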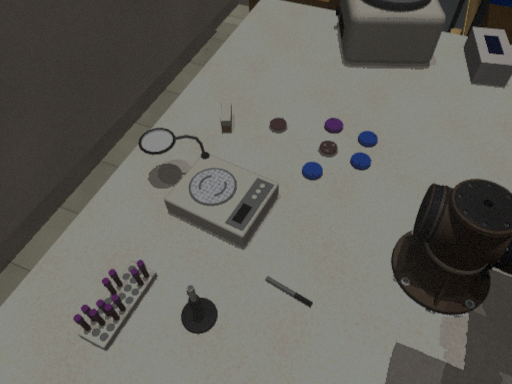

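The scene view shows red plates at (202,152) and (256,142), the counter stage at (233,221) and the pen at (350,285). In the side view the plates are at (278,125) and (328,148), the stage at (213,186) and the pen at (193,300). The next step is to triangulate these points and look at crops.

```bash
python3 - <<'E'
from h import *
s=cam("scene");d=cam("side")
P=dict(pa=((202,152),(278,125)),pb=((256,142),(328,148)),stage=((233,221),(213,186)),foot=((341,309),(199,315)),pentop=((352,275),(191,289)))
for k,(a,b) in P.items():
    x,e=tri([ray(s,*a),ray(d,*b)]); print(k,np.round(x,3),np.round(e,4))
S=cv2.imread("pics/scene0.png");D=cv2.imread("pics/side0.png")
def cr(im,x,y,w,h,W,H): return cv2.resize(im[y:y+h,x:x+w],(W,H),interpolation=cv2.INTER_CUBIC)
a=np.hstack([cr(S,185,110,100,75,400,300),cr(D,260,100,100,75,400,300)])
b=np.hstack([cr(S,315,260,80,60,400,300)[:, :],cr(D,160,270,80,60,400,300)])
cv2.imwrite("pics/c1.png",np.vstack([a,b]))
E
```

```text
pa [ 0.558 -0.327  0.012] [0. 0.]
pb [ 0.375 -0.286  0.012] [0.0013 0.0013]
stage [0.618 0.019 0.06 ] [0.0008 0.0008]
foot [0.5   0.337 0.004] [0.0011 0.0011]
pentop [0.498 0.334 0.148] [0.0013 0.0013]
```

View pics/c1.png

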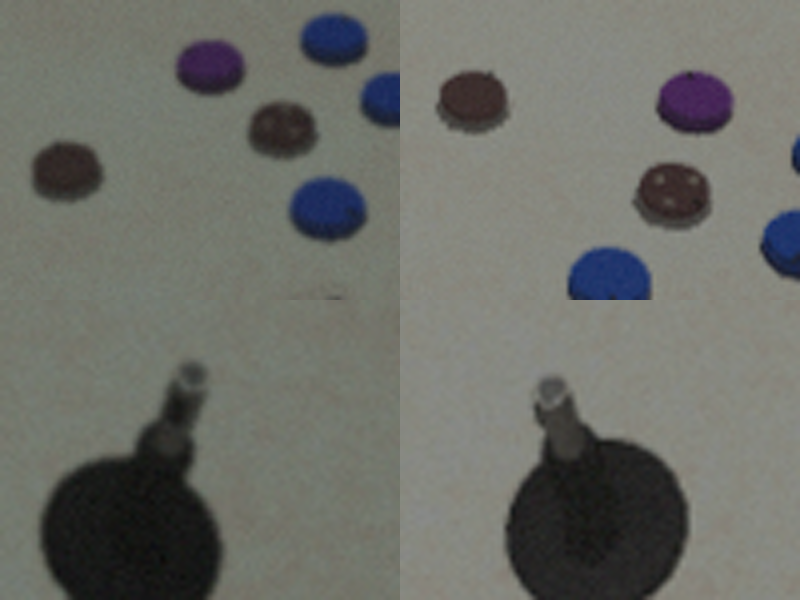

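Plate pb has the colonies; it sits near (0.375, -0.286). I'll move the wrist camera over the pen and stand, then over the counter, then over the plate.

Call:
{"name": "step_arm", "arguments": {
  "rows": [
    [[1, 3.6, -4.7, 1.2, 0, 0, 0], [1, 3.6, -4.7, 1.2, 0, 0, 0], [1, 3.6, -4.7, 1.2, 0, 0, 0], [1, 3.6, -4.7, 1.2, 0, 0, 0], [1, 3.6, -4.7, 1.2, 0, 0, 0], [1, 3.6, -4.7, 1.2, 0, 0, 0], [1, 0, 0, 0, 0, 0, 0], [1, 0, 0, 0, 0, 0, 0]]
  ]
}}

```text
clock: 1.15
tool_pos: [0.4301, 0.3579, 0.2983]
orientation: [-90.0, -0.0, 161.4]
force: [-0.5, 0.2, -0.0]
opening: 0.0872
```

```bash
cat >> h.py <<'E'
import pickle
def shot(tag):
    o=ctrl.get_obs(); c=cam("wrist"); im=ctrl.snapshot("wrist")
    cv2.imwrite(f"pics/{tag}.png",im); c["tcp"]=o["tool_pos"]; c["ori"]=o["orientation"]; pickle.dump(c,open(f"pics/{tag}.pkl","wb"))
    print(tag,np.round(o["tool_pos"],4),np.round(o["orientation"],1),"campos",np.round(-c["R"].T@c["t"],3),"axis",np.round(c["R"][2],3),"t",round(o["clock"],2),"F",np.round(o["force"],1),"op",round(o["opening"],4)); return c,im
def load(tag): return pickle.load(open(f"pics/{tag}.pkl","rb"))
E
python3 - <<'E'
from h import *
shot("w_pen1")
s=cam("scene");d=cam("side")
for k,a,b in[("blue",(267,162),(313,171)),("blue",(284,134),(361,161)),("blue",(268,119),(369,139)),("purple",(237,127),(334,125)),("slidebox",(160,178),(227,118)),("marker",(360,238),(289,292))]:
    print(k,np.round(tri([ray(s,*a),ray(d,*b)])[0],3))
E
```

```text
w_pen1 [0.4301 0.3579 0.2983] [-90.   -0.  161.4] campos [0.499 0.334 0.457] axis [-0.257  0.086 -0.962] t 1.15 F [-0.5  0.2 -0. ] op 0.0872
blue [ 0.391 -0.185  0.005]
blue [ 0.267 -0.276  0.01 ]
blue [ 0.266 -0.386  0.004]
purple [ 0.388 -0.403  0.004]
slidebox [ 0.722 -0.279  0.02 ]
marker [0.326 0.202 0.004]
```

Call:
{"name": "step_arm", "arguments": {
  "rows": [
    [[1, 2, -5.3, 0, 0, 0, 0], [1, 2, -5.3, 0, 0, 0, 0], [1, 2, -5.3, 0, 0, 0, 0], [1, 2, -5.3, 0, 0, 0, 0], [1, 2, -5.3, 0, 0, 0, 0], [1, 2, -5.3, 0, 0, 0, 0], [1, 0, 0, 0, 0, 0, 0], [1, 0, 0, 0, 0, 0, 0]]
  ]
}}

```text
clock: 2.2
tool_pos: [0.55, 0.041, 0.298]
orientation: [-90.0, -0.0, 161.5]
force: [-0.1, 0.1, -0.5]
opening: 0.0877
```

```bash
python3 -c "
from h import *
shot('w_cnt1')"
```

```text
w_cnt1 [0.55  0.041 0.298] [-90.   -0.  161.5] campos [0.619 0.017 0.456] axis [-0.258  0.085 -0.962] t 2.2 F [-0.1  0.1 -0.5] op 0.0877
```

Call:
{"name": "step_arm", "arguments": {
  "rows": [
    [[1, -3, -5, 0, 0, 0, 0], [1, -3, -5, 0, 0, 0, 0], [1, -3, -5, 0, 0, 0, 0], [1, -3, -5, 0, 0, 0, 0], [1, -3, -5, 0, 0, 0, 0], [1, -3, -5, 0, 0, 0, 0], [1, 0, 0, 0, 0, 0, 0], [1, 0, 0, 0, 0, 0, 0]]
  ]
}}

```text
clock: 3.25
tool_pos: [0.3706, -0.2591, 0.2986]
orientation: [-90.0, 0.0, 161.6]
force: [0.5, 0.2, -0.3]
opening: 0.0878
```

```bash
python3 - <<'E'
from h import *
shot('w_pl1')
ims=[cv2.imread(f"pics/{n}.png") for n in("w_pen1","w_cnt1","w_pl1")]
cv2.imwrite("pics/m1.png",cv2.resize(np.vstack([np.hstack(ims[:2]),np.hstack([ims[2],ims[2]*0])]),(800,600),interpolation=cv2.INTER_AREA))
E
```

```text
w_pl1 [ 0.3706 -0.2591  0.2986] [-90.    0.  161.6] campos [ 0.439 -0.283  0.457] axis [-0.257  0.085 -0.963] t 3.25 F [ 0.5  0.2 -0.3] op 0.0878
```

View pics/m1.png

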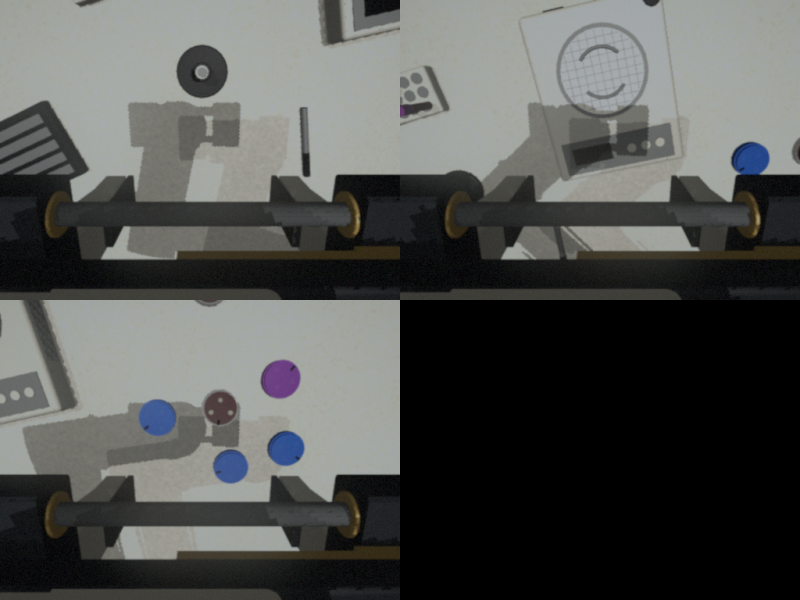

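The mosaic (scale 0.78) shows the pen and stand at about (203,72), the stage at about (603,70), and the colony plate at about (220,408) with its tick pointing down in the image. It is surrounded by blue and purple dishes, so the jaw axis has to go diagonally. Next I'll take closer crops.

```bash
python3 - <<'E'
from h import *
def cr(im,x,y,w,h,W,H): return cv2.resize(im[y:y+h,x:x+w],(W,H),interpolation=cv2.INTER_CUBIC)
A=cv2.imread("pics/w_cnt1.png");B=cv2.imread("pics/w_pl1.png");C=cv2.imread("pics/w_pen1.png")
cv2.imwrite("pics/c2.png",np.vstack([np.hstack([cr(A,195,25,130,130*3//4,400,300),cr(B,250,105,64,48,400,300)]),np.hstack([cr(C,210,50,100,75,400,300),cr(A,140,0,240,180*4//3*3//4,400,300)])]))
c=load("w_pl1"); 
hsv=cv2.cvtColor(B,cv2.COLOR_BGR2HSV)
cropm=np.zeros(B.shape[:2],np.uint8); cropm[105:153,250:314]=1
sub=B[105:153,250:314].astype(int)
m=((B[:,:,2].astype(int)-B[:,:,1]>12)&(cropm>0)).astype(np.uint8)
cs=cv2.findContours(m,cv2.RETR_EXTERNAL,cv2.CHAIN_APPROX_NONE)[0]; k=max(cs,key=cv2.contourArea)
h=cv2.convexHull(k);e=cv2.fitEllipse(h);print("plate ellipse",e, atz(c,*e[0],0.014))
for z in(0.0,0.063): print(proj(load("w_pl1"),[0.375,-0.286,z]))
E
```

```text
plate ellipse ((282.00714111328125, 137.7942657470703), (39.90273666381836, 40.358577728271484), 6.709105968475342) [ 0.37555409 -0.29388649  0.014     ]
[275.83745234 138.6985446 ]
[278.49003158 145.83406592]
```

View pics/c2.png

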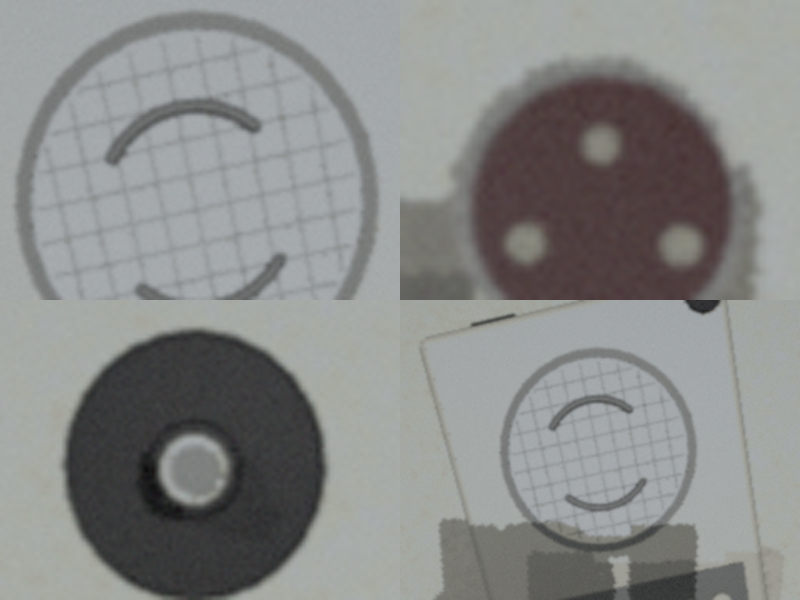

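The ring arcs, the three colonies and the pen top are all clear. I'll rectify the images to metric top views and fit the circles and angles.

```bash
cat >> h.py <<'E'
def rect(c,im,z,cx,cy,half,mm=0.25):
    # top view: column = +x world, row = -y world
    n=int(2*half*1000/mm); g=(np.arange(n)+.5)*mm/1000-half
    X,Y=np.meshgrid(cx+g,cy-g); P=np.stack([X,Y,np.full_like(X,z)],-1)@c["R"].T+c["t"]
    u=c["cx"]+c["f"]*P[...,0]/P[...,2]; v=c["cy"]+c["f"]*P[...,1]/P[...,2]
    return cv2.remap(im,u.astype(np.float32),v.astype(np.float32),cv2.INTER_CUBIC),X,Y
def fitc(x,y):
    A=np.c_[2*x,2*y,np.ones_like(x)]; s=np.linalg.lstsq(A,x*x+y*y,rcond=None)[0]
    return s[0],s[1],np.sqrt(s[2]+s[0]**2+s[1]**2)
def plate(c,im,z,x0,y0,half=0.032):
    r,X,Y=rect(c,im,z,x0,y0,half+.008); f=r.astype(int); red=((f[:,:,2]-f[:,:,1])>10).astype(np.uint8)
    red=cv2.morphologyEx(red,cv2.MORPH_OPEN,np.ones((5,5)))
    k=max(cv2.findContours(red,cv2.RETR_EXTERNAL,cv2.CHAIN_APPROX_NONE)[0],key=cv2.contourArea); h=cv2.convexHull(k)[:,0]
    (a,b),rad=cv2.minEnclosingCircle(h); e=cv2.fitEllipse(h)
    px=lambda a,b:(x0-half-.008+(a+.5)*.00025, y0+half+.008-(b+.5)*.00025)
    C=np.array(px(*e[0])); 
    inside=np.hypot(X-C[0],Y-C[1])<0.0235
    g=r.min(2); th=(g[inside].min()*0+np.percentile(g[inside],50)+25)
    br=((g>th)&inside).astype(np.uint8); n,l,st,ce=cv2.connectedComponentsWithStats(br)
    cols=[np.array(px(*ce[i])) for i in range(1,n) if 150<st[i,4]<1400]
    return C,[q*.25 for q in e[1]],cols,r
E
python3 - <<'E'
from h import *
c=load("w_pl1"); im=cv2.imread("pics/w_pl1.png")
C,ax,cols,r=plate(c,im,0.015,0.375,-0.294); print("plate",C,ax)
for q in cols: d=q-C; print(" col",np.round(q,4),"r",np.hypot(*d).round(4),"az",np.degrees(np.arctan2(d[1],d[0])).round(1))
c=load("w_cnt1"); im=cv2.imread("pics/w_cnt1.png")
r2,X,Y=rect(c,im,0.066,0.618,0.019,0.065); g=r2.max(2)
bg=cv2.medianBlur(g,5); m=((bg<110)&(np.hypot(X-.618,Y-.019)<0.045)).astype(np.uint8)
n,l,st,ce=cv2.connectedComponentsWithStats(m)
idx=[i for i in range(1,n) if st[i,4]>400]; print(st[idx])
xs=X[np.isin(l,idx)];ys=Y[np.isin(l,idx)]; print("ring",fitc(xs,ys))
x0,y0,_=fitc(xs,ys)
for i in idx:
    a=np.degrees(np.arctan2(Y[l==i]-y0,X[l==i]-x0)); a=np.where(a<-90,a+360,a);print("arc",a.min(),a.max())
u=[atz(c,*p,0.06)[:2] for p in[(153.2,25.2),(194,180),(335,3),(360.8,180)]]
for a,b in((0,1),(2,3)): d=u[a]-u[b]; print("edge az",np.degrees(np.arctan2(d[1],d[0])))
cp=load("w_pen1"); s=cam("scene");d=cam("side")
print("pen", tri([ray(cp,210+195/4,50+167/4),ray(s,315+193/5,260+75/5),ray(d,160+152/5,270+88/5)]))
print("foot",atz(cp,210+195/4,50+165/4,0.01))
cv2.imwrite("pics/rect1.png",np.hstack([cv2.resize(r,(500,500)),cv2.resize(r2,(500,500))]))
E
```

```text
plate [ 0.37516764 -0.29346164] [53.096900939941406, 54.0339469909668]
 col [ 0.3738 -0.2763] r 0.0172 az 94.6
 col [ 0.3882 -0.2974] r 0.0136 az -16.7
 col [ 0.3629 -0.307 ] r 0.0183 az -132.1
[[ 145  150   40   34  415]
 [ 335  170   73  216 3065]
 [ 115  222   48  145 1583]]
ring (np.float64(0.6181112760610524), np.float64(0.017210074853255708), np.float64(0.034628205812219176))
arc 124.20767408590088 143.95200754419974
arc -56.599314138667424 43.147380149638806
arc 161.81398858565194 224.25858512188566
edge az -6.96823357038138
edge az -5.888884323664509
pen (array([0.49860766, 0.33468764, 0.15346893]), [np.float64(0.0012791305167714731), np.float64(0.0013549892437693678), np.float64(0.0001676675018880065)])
foot [0.49969289 0.33317501 0.01      ]
```

The measured colony radii of 17.2, 13.6 and 18.3 mm match colonies 1, 2 and 3. That puts the tick at azimuth 154.6°. The ring centre is (0.618, 0.017), with a counter yaw of about -6.5°. I'll turn to yaw 40° over the plate (jaw axis 130°, clear of the neighbours), then descend to z = 0.15 and recheck.

Call:
{"name": "step_arm", "arguments": {
  "rows": [
    [[1, 0.04, -0.29, -1.25, 0, 0, -10.1], [1, 0.04, -0.29, -1.25, 0, 0, -10.1], [1, 0.04, -0.29, -1.25, 0, 0, -10.1], [1, 0.04, -0.29, -1.25, 0, 0, -10.1], [1, 0.04, -0.29, -1.25, 0, 0, -10.1], [1, 0.04, -0.29, -1.25, 0, 0, -10.1], [1, 0.04, -0.29, -1.25, 0, 0, -10.1], [1, 0.04, -0.29, -1.25, 0, 0, -10.1], [1, 0.04, -0.29, -1.25, 0, 0, -10.1], [1, 0.04, -0.29, -1.25, 0, 0, -10.1], [1, 0.04, -0.29, -1.25, 0, 0, -10.1], [1, 0.04, -0.29, -1.25, 0, 0, -10.1]]
  ]
}}

```text
clock: 4.8
tool_pos: [0.3763, -0.2932, 0.1481]
orientation: [-90.0, -0.0, 40.2]
force: [0.5, -0.4, 0.9]
opening: 0.0874
```

Call:
{"name": "step_arm", "arguments": {
  "rows": [
    [[1, 0, 0, 0, 0, 0, 0], [1, 0, 0, 0, 0, 0, 0]]
  ]
}}

```text
clock: 5.05
tool_pos: [0.3758, -0.294, 0.149]
orientation: [-90.0, -0.0, 40.6]
force: [0.1, -0.6, 0.1]
opening: 0.0872
```

```bash
python3 - <<'E'
from h import *
c,im=shot("w_pl2")
C,ax,cols,r=plate(c,im,0.015,0.375,-0.294); print("plate",C,ax)
for q in cols: d=q-C; print(" col",np.round(q,4),"r",np.hypot(*d).round(4),"az",np.degrees(np.arctan2(d[1],d[0])).round(1))
c1=load("w_pl1"); q=lambda c,C:ray(c,*proj(c,[*C,0.015]))
print(tri([q(c,C),q(c1,(0.37517,-0.29346))]))
cv2.imwrite("pics/w_pl2v.png",im)
E
```

```text
w_pl2 [ 0.3758 -0.294   0.149 ] [-90.   -0.   40.6] campos [ 0.32  -0.342  0.307] axis [ 0.207  0.176 -0.962] t 5.05 F [ 0.1 -0.6  0.1] op 0.0872
plate [ 0.37439274 -0.29355421] [53.61186981201172, 54.571556091308594]
 col [ 0.3738 -0.2762] r 0.0173 az 91.9
 col [ 0.3884 -0.2972] r 0.0145 az -14.7
 col [ 0.3629 -0.3067] r 0.0174 az -131.1
(array([ 0.37481941, -0.29337292,  0.013118  ]), [np.float64(0.00015213356365264142), np.float64(0.0001521335636525101)])
```

View pics/w_pl2v.png

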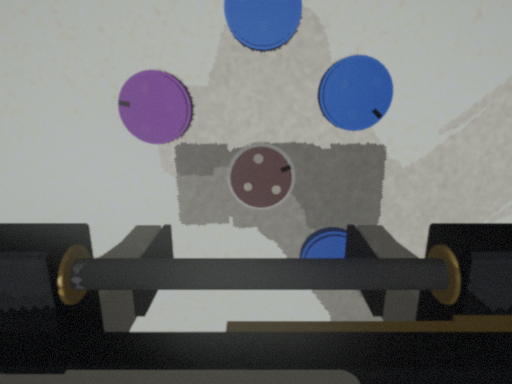

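The plate is between the jaws at pixel (262,176), with clear space on both sides. I'll shift 1 mm, descend to z≈0.004 and close.

Call:
{"name": "step_arm", "arguments": {
  "rows": [
    [[1, -0.1, 0.06, -3, 0, 0, 0], [1, 0, 0, -3, 0, 0, 0], [1, 0, 0, -3, 0, 0, 0], [1, 0, 0, -3, 0, 0, 0], [1, 0, 0, -1.5, 0, 0, 0], [1, 0, 0, -0.7, 0, 0, 0], [1, 0, 0, -0.3, 0, 0, 0], [1, 0, 0, 0, 0, 0, 0], [1, 0, 0, 0, 0, 0, 0]]
  ]
}}

```text
clock: 6.22
tool_pos: [0.3744, -0.2942, 0.0042]
orientation: [-90.1, -0.0, 40.3]
force: [-0.1, 0.1, -0.6]
opening: 0.0873
```

Call:
{"name": "step_arm", "arguments": {
  "rows": [
    [[-1, 0, 0, 0, 0, 0, 0], [-1, 0, 0, 0, 0, 0, 0], [-1, 0, 0, 0, 0, 0, 0], [-1, 0, 0, 0, 0, 0, 0], [-1, 0, 0, 0, 0, 0, 0], [-1, 0, 0, 0, 0, 0, 0]]
  ]
}}

```text
clock: 6.98
tool_pos: [0.3739, -0.2941, 0.0036]
orientation: [-90.0, 0.0, 40.3]
force: [0.0, 0.1, 2.8]
opening: 0.0606
```

Call:
{"name": "step_arm", "arguments": {
  "rows": [
    [[-1, 0, 0, 2, 0, 0, 0], [-1, 0, 0, 5, 0, 0, 0], [-1, 0, 0, 5.6, 0, 0, 0], [-1, 3.04, 3.9, 0, 0, 0, -5.9], [-1, 3.04, 3.9, 0, 0, 0, -5.9], [-1, 3.04, 3.9, 0, 0, 0, -5.9], [-1, 3.04, 3.9, 0, 0, 0, -5.9], [-1, 3.04, 3.9, 0, 0, 0, -5.9], [-1, 3.04, 3.9, 0, 0, 0, -5.9], [-1, 3.04, 3.9, 0, 0, 0, -5.9], [-1, 3.04, 3.9, 0, 0, 0, -5.5]]
  ]
}}

```text
clock: 8.35
tool_pos: [0.6178, 0.0193, 0.1292]
orientation: [-90.0, 0.0, -6.7]
force: [0.4, 0.2, -0.5]
opening: 0.0611
```

Call:
{"name": "step_arm", "arguments": {
  "rows": [
    [[-1, 0, 0, 0, 0, 0, 0], [-1, 0, 0, 0, 0, 0, 0], [-1, 0, 0, 0, 0, 0, 0]]
  ]
}}

```text
clock: 8.72
tool_pos: [0.6164, 0.0171, 0.1295]
orientation: [-90.0, 0.0, -6.5]
force: [-0.6, 0.3, -0.8]
opening: 0.061
```

```bash
python3 - <<'E'
from h import *
c,im=shot("w_st1")
z=c["tcp"][2]-0.0036
C,ax,cols,r=plate(c,im,z+0.015,c["tcp"][0],c["tcp"][1]); print("held plate",C,ax,C-c["tcp"][:2])
for q in cols: d=q-C; print(" col",np.round(q,4),"r",np.hypot(*d).round(4),"az",np.degrees(np.arctan2(d[1],d[0])).round(1))
E
```

```text
w_st1 [0.6164 0.0171 0.1295] [-90.    0.   -6.5] campos [0.543 0.025 0.288] axis [ 0.27  -0.032 -0.962] t 8.72 F [-0.6  0.3 -0.8] op 0.061
held plate [0.61080129 0.01718956] [42.10307312011719, 53.013023376464844] [-5.64305878e-03  9.63706970e-05]
 col [0.5901 0.0212] r 0.0211 az 169.0
 col [0.6001 0.0155] r 0.0109 az -170.9
```

View pics/w_st1.png

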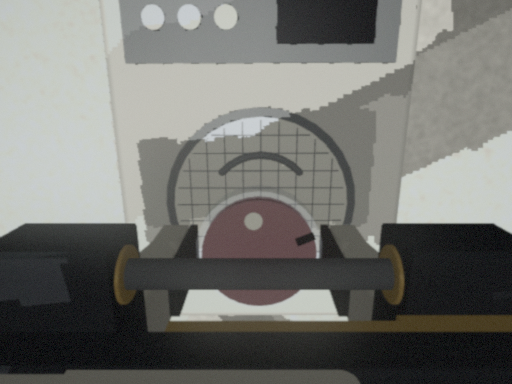

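The held plate sits between the fingers around (258,250), partly hidden by the bar, and the front arc is at (260,160). I'll fit the visible parts of both.

```bash
python3 - <<'E'
from h import *
from scipy.optimize import least_squares
c=load("w_st1"); im=cv2.imread("pics/w_st1.png"); f=im.astype(int)
red=((f[:,:,2]-f[:,:,1])>10).astype(np.uint8); red[:180]=0; red=cv2.morphologyEx(red,cv2.MORPH_OPEN,np.ones((3,3)))
k=max(cv2.findContours(red,cv2.RETR_EXTERNAL,cv2.CHAIN_APPROX_NONE)[0],key=cv2.contourArea)[:,0]
k=k[(k[:,1]<235)]
def fixr(P,r): 
    s=least_squares(lambda q:np.hypot(P[:,0]-q[0],P[:,1]-q[1])-r,P.mean(0)+[0.01,0],loss="soft_l1",f_scale=.0005); return s.x,np.sqrt(np.mean(s.fun**2))
P=np.array([atz(c,*p,c["tcp"][2]-.0036+.0135)[:2] for p in k])
print("agar",len(k),fixr(P,0.0268),fitc(P[:,0],P[:,1]),"tcp",c["tcp"])
r,X,Y=rect(c,im,0.066,0.618,0.017,0.065); g=cv2.GaussianBlur(r.max(2),(5,5),0)
rho=np.hypot(X-.618,Y-.017);az=np.degrees(np.arctan2(Y-.017,X-.618))
pts=[]
for a in np.arange(140,207,2):   # front arc: darkest radius per direction, 31..39 mm
    q=np.arange(.030,.041,.00025); xx=.618+q*np.cos(np.radians(a)); yy=.017+q*np.sin(np.radians(a))
    px=((xx-.618+.065)/.00025).astype(int);py=((.017+.065-yy)/.00025).astype(int); v=g[py,px].astype(float); w=np.clip(np.median(v)+0-v,0,None)
    if w.sum()>20: j=(q*w).sum()/w.sum(); pts.append((.618+j*np.cos(np.radians(a)),.017+j*np.sin(np.radians(a))))
pts=np.array(pts);print("ring",len(pts),fixr(pts,.035),fitc(*pts.T))
E
```

```text
agar 127 (array([0.61665794, 0.01622516]), np.float64(0.0004922511538036223)) (np.float64(0.6153060989013173), np.float64(0.016288916801391384), np.float64(0.025663785098237094)) tcp [0.61644435 0.01709319 0.12949807]
ring 34 (array([0.61814704, 0.0172788 ]), np.float64(0.0001385090584135087)) (np.float64(0.6171551357686428), np.float64(0.0173906471733003), np.float64(0.03406321691844735))
```

Call:
{"name": "step_arm", "arguments": {
  "rows": [
    [[-1, 0.1, 0.04, -2.5, 0, 0, 0], [-1, 0, 0, -2, 0, 0, 0], [-1, 0, 0, -1, 0, 0, 0], [-1, 0, 0, -0.4, 0, 0, 0], [-1, 0, 0, -0.2, 0, 0, 0], [-1, 0, 0, -0.1, 0, 0, 0], [-1, 0, 0, 0, 0, 0, 0], [-1, 0, 0, 0, 0, 0, 0]]
  ]
}}

```text
clock: 9.78
tool_pos: [0.6181, 0.0183, 0.0678]
orientation: [-90.0, -0.0, -6.5]
force: [-1.4, -0.8, -0.1]
opening: 0.0607
```

Call:
{"name": "step_arm", "arguments": {
  "rows": [
    [[-1, 0, 0, -0.06, 0, 0, 0], [-1, 0, 0, -0.06, 0, 0, 0], [-1, 0, 0, 0, 0, 0, 0], [-1, 0, 0, 0, 0, 0, 0]]
  ]
}}

```text
clock: 10.28
tool_pos: [0.6182, 0.0184, 0.0667]
orientation: [-90.0, -0.0, -6.5]
force: [-2.9, 1.6, 5.4]
opening: 0.0611
```

Contact came at the seated height (5 N at z=0.0667). I'll release, rise and check.

Call:
{"name": "step_arm", "arguments": {
  "rows": [
    [[0.6, 0, 0, 0, 0, 0, 0], [0.8, 0, 0, 0, 0, 0, 0], [0.8, 0, 0, 0, 0, 0, 0], [0.8, 0, 0, 0, 0, 0, 0], [0.8, 0, 0, 1, 0, 0, 0], [0.8, 0, 0, 3, 0, 0, 0], [0.8, -0.8, 0, 5, 0, 0, 0], [0.8, -0.8, 0, 5, 0, 0, 0], [0.8, -1, 0, 0, 0, 0, 0], [0.8, 0, 0, 0, 0, 0, 0], [0.8, 0, 0, 0, 0, 0, 0]]
  ]
}}

```text
clock: 11.65
tool_pos: [0.5918, 0.0182, 0.2056]
orientation: [-90.0, 0.1, -6.5]
force: [-0.0, 0.4, -0.2]
opening: 0.0789
```

```bash
python3 - <<'E'
from h import *
c,im=shot("w_st2")
C,ax,cols,r=plate(c,im,0.078,0.618,0.0173); print("plate",C,ax)
for q in cols: d=q-C; print(" col",np.round(q,4),"r",np.hypot(*d).round(4),"az",np.degrees(np.arctan2(d[1],d[0])).round(1))
r2,X,Y=rect(c,im,0.07,0.618,0.0173,0.05)
cv2.imwrite("pics/st2.png",np.hstack([cv2.resize(r2,(400,400)),cv2.resize(im,(400,300))[:, :].repeat(1,0) if 0 else cv2.copyMakeBorder(cv2.resize(im,(400,300)),50,50,0,0,0)]))
E
```

```text
w_st2 [0.5918 0.0182 0.2056] [-90.    0.1  -6.5] campos [0.519 0.026 0.364] axis [ 0.27  -0.032 -0.962] t 11.65 F [-0.   0.4 -0.2] op 0.0789
plate [0.61891239 0.01731014] [53.34926223754883, 55.19266128540039]
 col [0.6315 0.0296] r 0.0176 az 44.3
 col [0.6018 0.0166] r 0.0171 az -177.6
 col [0.6263 0.0046] r 0.0147 az -59.9
```

View pics/st2.png

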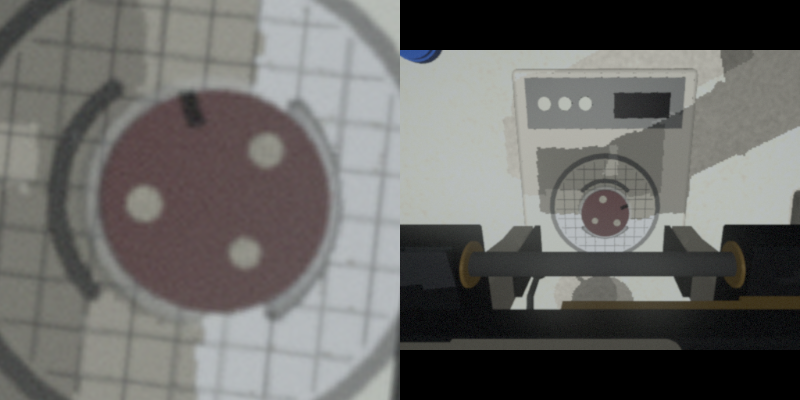

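The plate appears inside the ring: plate centre (0.619, 0.017), ring centre (0.618, 0.017). I'll turn to yaw ≈ 83.5° and take an overhead look from another side to confirm it lies flat, on the way to the pen.

Call:
{"name": "step_arm", "arguments": {
  "rows": [
    [[0, 0.3, 0.5, 0.4, 0, 0, 10], [0, 0.3, 0.5, 0.4, 0, 0, 10], [0, 0.3, 0.5, 0.4, 0, 0, 10], [0, 0.3, 0.5, 0.4, 0, 0, 10], [0, 0.3, 0.5, 0.4, 0, 0, 10], [0, 0.3, 0.5, 0.4, 0, 0, 10], [0, 0.3, 0.5, 0.4, 0, 0, 10], [0, 0.3, 0.5, 0.4, 0, 0, 10], [0, 0.3, 0.5, 0.4, 0, 0, 10], [0, 0, 0, 0, 0, 0, 0], [0, 0, 0, 0, 0, 0, 0], [0, 0, 0, 0, 0, 0, 0]]
  ]
}}

```text
clock: 13.2
tool_pos: [0.6189, 0.0631, 0.2419]
orientation: [-90.0, 0.0, 83.4]
force: [1.0, 0.3, 0.3]
opening: 0.0439
```

```bash
python3 - <<'E'
from h import *
c,im=shot("w_st3"); print(np.round(ctrl.get_obs()["joint_pos"],1))
C,ax,cols,r=plate(c,im,0.078,0.618,0.0173); print("plate",C,ax)
for q in cols: d=q-C; print(" col",np.round(q,4),"r",np.hypot(*d).round(4),"az",np.degrees(np.arctan2(d[1],d[0])).round(1))
c2=load("w_st2");i2=cv2.imread("pics/w_st2.png");C2,_,cols2,_=plate(c2,i2,0.078,0.618,0.0173)
for a,b in zip([C]+sorted(cols,key=lambda q:q[1]),[C2]+sorted(cols2,key=lambda q:q[1])):
    x,e=tri([ray(c,*proj(c,[*a,.078])),ray(c2,*proj(c2,[*b,.078]))]); print("tri",np.round(x,4),np.round(e,4))
E
```

```text
w_st3 [0.6189 0.0631 0.2419] [-90.    0.   83.4] campos [ 0.61 -0.01  0.4 ] axis [ 0.031  0.269 -0.963] t 13.2 F [1.  0.3 0.3] op 0.0439
[ 23.8  15.1  -5.   -0.  -69.9 -30.4]
plate [0.61966096 0.01708909] [53.81786346435547, 53.966915130615234]
 col [0.6314 0.0296] r 0.0171 az 46.7
 col [0.6017 0.0166] r 0.018 az -178.4
 col [0.626  0.0048] r 0.0139 az -62.8
tri [0.6197 0.0173 0.0757] [0. 0.]
tri [0.6259 0.0047 0.079 ] [0. 0.]
tri [0.6017 0.0166 0.0784] [0. 0.]
tri [0.6314 0.0296 0.0782] [0. 0.]
```

The colonies triangulate to z = 78.2–79.0 mm, so the plate is flat and seated. The press targets are C1 (0.6314, 0.0296), C2 (0.6260, 0.0047) and C3 (0.6017, 0.0166). Now the pen.

Call:
{"name": "step_arm", "arguments": {
  "rows": [
    [[0, -2.4, 5.42, 0, 0, 0, 0], [0, -2.4, 5.42, 0, 0, 0, 0], [0, -2.4, 5.42, 0, 0, 0, 0], [0, -2.4, 5.42, 0, 0, 0, 0], [0, -2.4, 5.42, 0, 0, 0, 0], [0, 0, 0, 0, 0, 0, 0], [0, 0, 0, 0, 0, 0, 0], [0, 0, 0, 0, 0, 0, 0]]
  ]
}}

```text
clock: 14.25
tool_pos: [0.4996, 0.3333, 0.2424]
orientation: [-90.0, 0.0, 83.4]
force: [0.6, -0.3, -0.4]
opening: 0.0436
```

```bash
python3 - <<'E'
from h import *
c,im=shot("w_pen2")
p=proj(c,[.499,.334,.155]); x,y=(p-50).astype(int); print(p)
cv2.imwrite("pics/pen2.png",cv2.resize(im[max(y-25,0):y+125,x-50:x+150],(800,600),interpolation=cv2.INTER_CUBIC)); print(x,max(y-25,0))
E
```

```text
w_pen2 [0.4996 0.3333 0.2424] [-90.    0.   83.4] campos [0.491 0.26  0.401] axis [ 0.032  0.269 -0.963] t 14.25 F [ 0.6 -0.3 -0.4] op 0.0436
[259.16642584 194.55428148]
209 119
```

View pics/pen2.png

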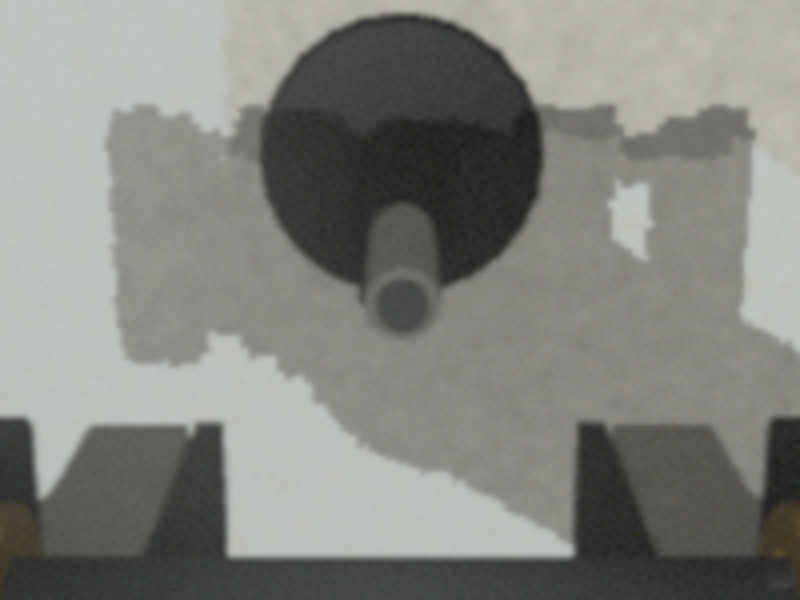

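The pen top is at pixel (259.2, 195.2), within 1 px of the prediction, so the pen is upright at (0.499, 0.334), right under the TCP. I'll descend to z = 0.112 and grip.

Call:
{"name": "step_arm", "arguments": {
  "rows": [
    [[0, 0, 0.04, -4, 0, 0, 0], [0, 0, 0, -4, 0, 0, 0], [0, 0, 0, -3, 0, 0, 0], [0, 0, 0, -1.5, 0, 0, 0], [0, 0, 0, -0.5, 0, 0, 0], [0, 0, 0, 0, 0, 0, 0], [0, 0, 0, 0, 0, 0, 0]]
  ]
}}

```text
clock: 15.18
tool_pos: [0.4997, 0.3352, 0.1136]
orientation: [-90.1, -0.1, 83.5]
force: [0.4, 0.3, -0.5]
opening: 0.0436
```

Call:
{"name": "step_arm", "arguments": {
  "rows": [
    [[-1, 0, 0, 0, 0, 0, 0], [-1, 0, 0, 0, 0, 0, 0], [-1, 0, 0, 0, 0, 0, 0], [-1, 0, 0, 0, 0, 0, 0], [-1, 0, 0, 0, 0, 0, 0], [-1, 0, 0, 0, 0, 0, 0]]
  ]
}}

```text
clock: 15.92
tool_pos: [0.4991, 0.3348, 0.1124]
orientation: [-90.0, -0.0, 83.5]
force: [-0.8, 0.3, 1.6]
opening: 0.0145
```

Call:
{"name": "step_arm", "arguments": {
  "rows": [
    [[-1, 0, 0, 3, 0, 0, 0], [-1, 0, 0, 4.5, 0, 0, 0], [-1, 0, 0, 4.5, 0, 0, 0], [-1, 0, 0, 0, 0, 0, 0], [-1, 2.2, -5.1, 0, 0, 0, 0], [-1, 2.2, -5.1, 0, 0, 0, 0], [-1, 2.2, -5.1, 0, 0, 0, 0], [-1, 2.2, -5.1, 0, 0, 0, 0], [-1, 2.2, -5.1, 0, 0, 0, 0], [-1, 2.2, -4.9, 0, 0, 0, 0], [-1, 0, 0, 0, 0, 0, 0], [-1, 0, 0, 0, 0, 0, 0]]
  ]
}}

```text
clock: 17.42
tool_pos: [0.6307, 0.0304, 0.2313]
orientation: [-89.9, 0.0, 83.4]
force: [-0.7, 0.3, -1.3]
opening: 0.0144
```

```bash
python3 - <<'E'
from h import *
c,im=shot("w_tip1"); T=c["tcp"]
for X in([T[0],T[1],T[2]-.1014],[.6314,.0296,.079],[.6260,.0047,.079],[.6017,.0166,.079]): print(proj(c,X))
p=proj(c,[.618,.0173,.079]); x,y=(p-[64,48]).astype(int); print(x,y)
cv2.imwrite("pics/tip1.png",cv2.resize(im[max(y,0):y+96,x:x+128],(800,600),interpolation=cv2.INTER_CUBIC))
E
```

```text
w_tip1 [0.6307 0.0304 0.2313] [-89.9   0.   83.4] campos [ 0.622 -0.043  0.39 ] axis [ 0.03   0.269 -0.963] t 17.43 F [-0.7  0.3 -1.3] op 0.0144
[258.10009574 188.70706024]
[257.31269318 173.09662071]
[260.02646869 146.22628915]
[287.53947082 155.94585542]
206 110
```

View pics/tip1.png

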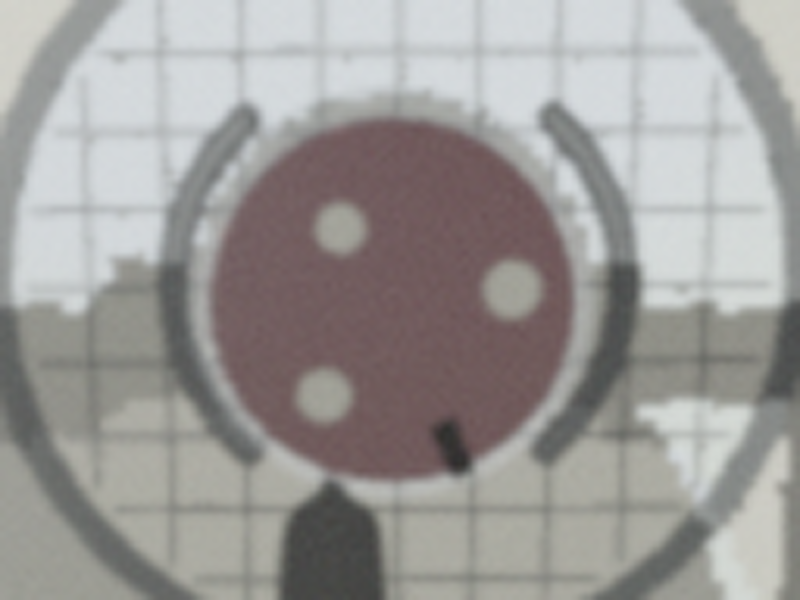

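The plate is flat inside the ring, and the tip at about (258.5, 187.5) is where the model puts it. Colony 1 at (257.4, 173) also matches. I'll descend onto colony 1 in stages, watching the force.

Call:
{"name": "step_arm", "arguments": {
  "rows": [
    [[-1, 0.09, -0.08, -1.5, 0, 0, 0], [-1, 0, 0, -1.8, 0, 0, 0], [-1, 0, 0, -1.1, 0, 0, 0], [-1, 0, 0, -0.3, 0, 0, 0], [-1, 0, 0, 0, 0, 0, 0], [-1, 0, 0, 0, 0, 0, 0], [-1, 0, 0, 0, 0, 0, 0]]
  ]
}}

```text
clock: 18.35
tool_pos: [0.6323, 0.0299, 0.1859]
orientation: [-90.0, -0.0, 83.5]
force: [-0.8, 0.2, -0.9]
opening: 0.0142
```

```bash
cat >> h.py <<'E'
def avg(n=6):
    P=[];F=[]
    for _ in range(n): o=ctrl.get_obs(); P.append(o["tool_pos"]);F.append(o["force"]); ctrl.snapshot("wrist")
    print("tcp",np.mean(P,0).round(4),"sd",np.std(P,0).round(4),"F",np.mean(F,0).round(2),np.std(F,0).round(2),"t",round(ctrl.get_obs()["clock"],2))
E
python3 - <<'E'
from h import *
avg(); c,im=shot("w_tip2"); T=c["tcp"]
p=proj(c,[.6314,.0296,.079]); print(p,proj(c,[T[0],T[1],T[2]-.1014])); x,y=(p-[40,30]).astype(int); print(x,y)
cv2.imwrite("pics/tip2.png",cv2.resize(im[y:y+60,x:x+80],(800,600),interpolation=cv2.INTER_CUBIC))
E
```

```text
tcp [0.6322 0.0299 0.1857] sd [0.0001 0.     0.0001] F [-0.06  0.3  -0.73] [0.67 0.44 0.35] t 18.65
w_tip2 [0.6321 0.0299 0.1855] [-90.   -0.   83.5] campos [ 0.623 -0.044  0.344] axis [ 0.032  0.269 -0.963] t 18.65 F [ 0.6  0.1 -1.6] op 0.0145
[259.12871462 186.47225   ] [258.33479352 188.64186389]
219 156
```

View pics/tip2.png

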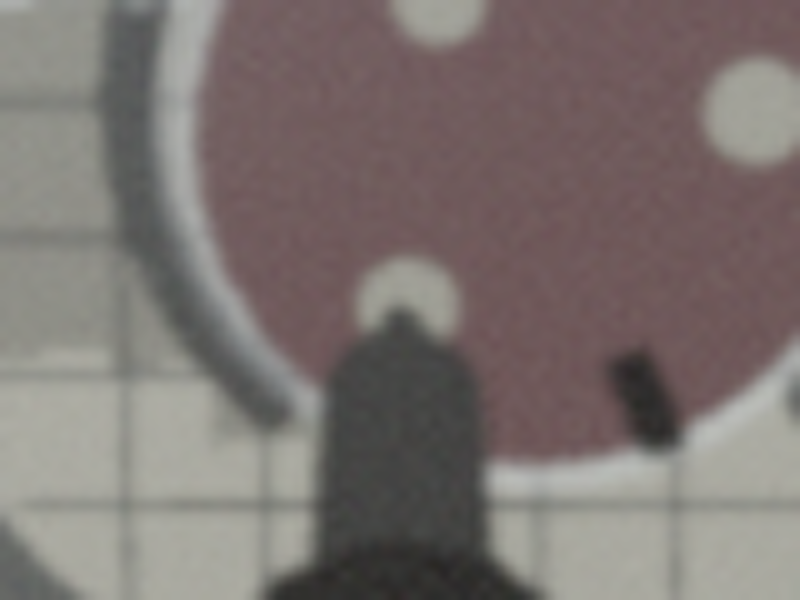

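The tip is over colony 1, about 0.5 px left of its centre at crop (407,300). I'll shift x by -0.5 mm and press.

Call:
{"name": "step_arm", "arguments": {
  "rows": [
    [[-1, -0.05, 0, 0, 0, 0, 0], [-1, 0, 0, -0.3, 0, 0, 0], [-1, 0, 0, -0.2, 0, 0, 0], [-1, 0, 0, -0.1, 0, 0, 0], [-1, 0, 0, -0.1, 0, 0, 0], [-1, 0, 0, -0.1, 0, 0, 0], [-1, 0, 0, 0, 0, 0, 0], [-1, 0, 0, 0, 0, 0, 0]]
  ]
}}

```text
clock: 19.7
tool_pos: [0.6315, 0.0299, 0.1775]
orientation: [-90.0, -0.0, 83.5]
force: [-0.8, -0.7, 1.9]
opening: 0.014
```

```bash
python3 -c "
from h import *
avg()"
```

```text
tcp [0.6316 0.0299 0.1775] sd [0. 0. 0.] F [-0.91  0.25  1.76] [0.37 0.72 0.42] t 20.0
```

The force rose 2.5 N, which is about 3 mm of nib travel, so it is past the click. Now lift and go to colony 2.

Call:
{"name": "step_arm", "arguments": {
  "rows": [
    [[-1, 0, 0, 1, 0, 0, 0], [-1, 0, 0, 0.5, 0, 0, 0], [-1, 0, 0, 0, 0, 0, 0], [-1, -0.27, -1.26, 0, 0, 0, 0], [-1, -0.27, -1.26, 0, 0, 0, 0], [-1, 0, 0, 0, 0, 0, 0], [-1, 0, 0, 0, 0, 0, 0], [-1, 0, 0, -0.7, 0, 0, 0], [-1, 0, 0, 0, 0, 0, 0], [-1, 0, 0, 0, 0, 0, 0]]
  ]
}}

```text
clock: 21.25
tool_pos: [0.6261, 0.0049, 0.1852]
orientation: [-90.0, 0.0, 83.5]
force: [0.2, -0.5, -1.2]
opening: 0.0144
```

```bash
python3 - <<'E'
from h import *
avg(); c,im=shot("w_tip3"); T=c["tcp"]
p=proj(c,[.6260,.0047,.079]); print(p,proj(c,[T[0],T[1],T[2]-.1014]))
q=p.astype(int); f=im.astype(int)
# columns: brightness profile of colony row slightly above tip
for v in range(q[1]-6,q[1]+12,2): print(v,f[v,q[0]-8:q[0]+9].mean(1).astype(int), q[0]-8)
E
```

```text
tcp [0.6262 0.0048 0.1854] sd [0.     0.     0.0001] F [ 0.18 -0.36 -0.8 ] [0.34 0.58 0.48] t 21.55
w_tip3 [0.6262 0.0048 0.1855] [-90.   -0.   83.5] campos [ 0.617 -0.069  0.344] axis [ 0.032  0.269 -0.963] t 21.55 F [-1.3 -0.3 -1.2] op 0.0145
[258.59456191 186.80715083] [258.35189993 188.61717665]
180 [101 100 100 101 100 101  99 101 102 101  99 101 101 100 101 101  98] 250
182 [ 99 100 100 100 100  99 106 117 121 125 118 111 101 102  99  99 101] 250
184 [100 102  98 100 109 130 146 155 156 156 153 150 134 112 101 101 100] 250
186 [101  98 100 102 123 148 153 146 127 130 145 151 150 134 109 100 100] 250
188 [ 97 100  96 102 116 132 125  98  79  76  91 120 136 124 110  97  98] 250
190 [100  98  95  92  82  78  78  71  69  72  74  73  80  78  92  97  97] 250
192 [98 94 85 74 72 76 70 71 72 71 69 72 68 68 72 78 90] 250
194 [94 86 77 69 72 71 73 70 69 72 71 72 70 71 71 71 77] 250
196 [91 74 72 71 71 70 69 68 72 72 70 69 71 69 71 70 74] 250
```

The tip (col 258.4) is centred on colony 2 (cols 254–263). Press.

Call:
{"name": "step_arm", "arguments": {
  "rows": [
    [[-1, 0, 0, 0, 0, 0, 0], [-1, 0, 0, -0.3, 0, 0, 0], [-1, 0, 0, -0.2, 0, 0, 0], [-1, 0, 0, -0.1, 0, 0, 0], [-1, 0, 0, -0.1, 0, 0, 0], [-1, 0, 0, -0.1, 0, 0, 0], [-1, 0, 0, 0, 0, 0, 0], [-1, 0, 0, 0, 0, 0, 0]]
  ]
}}

```text
clock: 22.6
tool_pos: [0.6262, 0.0047, 0.1775]
orientation: [-90.0, 0.0, 83.5]
force: [-0.3, -0.7, 1.6]
opening: 0.0145
```

```bash
python3 -c "
from h import *
avg()"
```

```text
tcp [0.6262 0.0047 0.1775] sd [0. 0. 0.] F [-0.71  0.01  1.6 ] [0.24 0.48 0.48] t 22.9
```

Call:
{"name": "step_arm", "arguments": {
  "rows": [
    [[-1, 0, 0, 1, 0, 0, 0], [-1, 0, 0, 0.5, 0, 0, 0], [-1, 0, 0, 0, 0, 0, 0], [-1, -1.2, 0.6, 0, 0, 0, 0], [-1, -1.23, 0.59, 0, 0, 0, 0], [-1, 0, 0, 0, 0, 0, 0], [-1, 0, 0, 0, 0, 0, 0], [-1, 0, 0, -0.7, 0, 0, 0], [-1, 0, 0, 0, 0, 0, 0], [-1, 0, 0, 0, 0, 0, 0]]
  ]
}}

```text
clock: 24.15
tool_pos: [0.6019, 0.0165, 0.1851]
orientation: [-90.0, 0.0, 83.5]
force: [0.2, -0.6, -0.5]
opening: 0.0143
```

```bash
python3 - <<'E'
from h import *
avg(); c,im=shot("w_tip4"); T=c["tcp"]
p=proj(c,[.6017,.0166,.079]); print(p,proj(c,[T[0],T[1],T[2]-.1014]))
q=p.astype(int); f=im.astype(int)
for v in range(q[1]-6,q[1]+8,2): print(v,f[v,q[0]-8:q[0]+9].mean(1).astype(int), q[0]-8)
E
```

```text
tcp [0.6019 0.0165 0.1853] sd [0.     0.     0.0001] F [-0.05 -0.18 -0.44] [0.31 0.37 0.66] t 24.45
w_tip4 [0.6019 0.0166 0.1854] [-90.   -0.   83.5] campos [ 0.593 -0.057  0.344] axis [ 0.032  0.269 -0.963] t 24.45 F [ 0.6 -0.8 -0.2] op 0.0146
[258.61044464 186.89426184] [258.33328052 188.62007464]
180 [ 97  98 100 100  99  99 100  98 101  99 103  99 100 100  99  97 100] 250
182 [ 99  98  98  98  99 109 122 129 141 144 139 127 115 103 100  97  99] 250
184 [102 100  97 103 121 144 151 157 157 156 158 156 149 135 112  98  99] 250
186 [ 98  99  99 113 140 153 155 146 128 128 144 152 157 149 127 107 101] 250
188 [ 98  96 101 112 138 142 128  97  78  76  88 118 141 144 121 103  99] 250
190 [102  95  94  94  92  84  78  74  72  74  72  74  80  94  92  94  96] 250
192 [97 95 84 74 70 72 70 70 71 70 70 67 70 73 71 79 92] 250
```

Colony 2 gave +2.4 N at the same depth. The tip is centred on colony 3, so press.

Call:
{"name": "step_arm", "arguments": {
  "rows": [
    [[-1, 0, 0, 0, 0, 0, 0], [-1, 0, 0, -0.3, 0, 0, 0], [-1, 0, 0, -0.2, 0, 0, 0], [-1, 0, 0, -0.1, 0, 0, 0], [-1, 0, 0, -0.1, 0, 0, 0], [-1, 0, 0, -0.1, 0, 0, 0], [-1, 0, 0, 0, 0, 0, 0], [-1, 0, 0, 0, 0, 0, 0]]
  ]
}}

```text
clock: 25.5
tool_pos: [0.6019, 0.0166, 0.1775]
orientation: [-90.0, -0.0, 83.5]
force: [-1.1, 0.3, 1.5]
opening: 0.0142
```

```bash
python3 -c "
from h import *
avg()"
```

```text
tcp [0.6019 0.0166 0.1775] sd [0. 0. 0.] F [-1.08  0.31  1.39] [0.73 0.23 0.42] t 25.8
```

Call:
{"name": "step_arm", "arguments": {
  "rows": [
    [[-1, 0, 0, 1.5, 0, 0, 0], [-1, 0, 0, 2.5, 0, 0, 0], [-1, 0, 0, 2.8, 0, 0, 0], [-1, -1.71, 5.3, 0, 0, 0, 0], [-1, -1.71, 5.3, 0, 0, 0, 0], [-1, -1.71, 5.3, 0, 0, 0, 0], [-1, -1.71, 5.3, 0, 0, 0, 0], [-1, -1.71, 5.3, 0, 0, 0, 0], [-1, -1.71, 5.3, 0, 0, 0, 0], [-1, 0, 0, 0, 0, 0, 0], [-1, 0, 0, 0, 0, 0, 0], [-1, 0, 0, 0, 0, 0, 0]]
  ]
}}

```text
clock: 27.3
tool_pos: [0.4996, 0.3337, 0.2457]
orientation: [-90.0, -0.0, 83.4]
force: [-0.5, -0.9, -0.6]
opening: 0.0145
```

```bash
python3 - <<'E'
from h import *
avg(); c,im=shot("w_ret1"); T=c["tcp"]; p=proj(c,[T[0],T[1],T[2]-.1014]); print(p,proj(c,[.499,.334,.095]))
x,y=(p-[60,70]).astype(int);print(x,y)
cv2.imwrite("pics/ret1.png",cv2.resize(im[y:y+90,x:x+120],(800,600),interpolation=cv2.INTER_CUBIC))
E
```

```text
tcp [0.4996 0.3337 0.2456] sd [0.     0.0001 0.0001] F [-0.1  -0.04 -0.36] [0.46 0.7  0.59] t 27.6
w_ret1 [0.4995 0.3341 0.2455] [-90.   -0.   83.5] campos [0.491 0.261 0.404] axis [ 0.032  0.269 -0.963] t 27.6 F [-0.8 -0.2 -0.5] op 0.0143
[258.34886931 188.63178516] [258.9704053  174.09493777]
198 118
```

View pics/ret1.png

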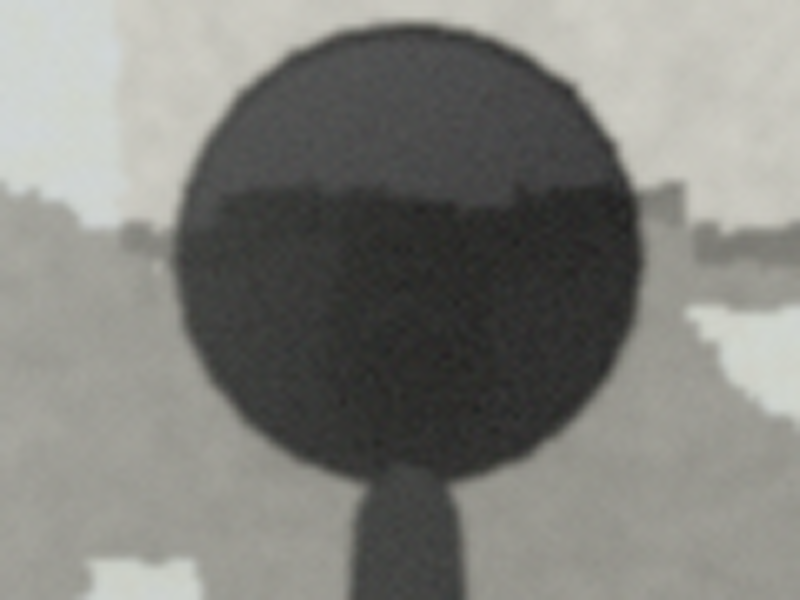

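Colony 3 read about +2.0 N at the same TCP height, 0.1775. Geometrically the nib is in by 2.9 mm at that height, which is past the 2 mm click. The tip sits over the stand as predicted. I'll correct to the original grip x,y (0.4991, 0.3348) and bring the tip to the mouth.

Call:
{"name": "step_arm", "arguments": {
  "rows": [
    [[-1, -0.04, 0.09, -2.2, 0, 0, 0], [-1, 0, 0, -1.5, 0, 0, 0], [-1, 0, 0, -0.5, 0, 0, 0], [-1, 0, 0, 0, 0, 0, 0], [-1, 0, 0, 0, 0, 0, 0]]
  ]
}}

```text
clock: 28.28
tool_pos: [0.4992, 0.3358, 0.204]
orientation: [-90.0, -0.0, 83.5]
force: [-0.1, 0.3, -0.9]
opening: 0.0144
```

```bash
python3 -c "
from h import *
avg(3)
c=load('w_ret1'); print(atz(c,258.9,155.5,.01))"
```

```text
tcp [0.4991 0.3358 0.204 ] sd [0. 0. 0.] F [ 0.17  0.14 -0.75] [0.22 0.25 0.15] t 28.43
[0.49884645 0.33192887 0.01      ]
```

Call:
{"name": "step_arm", "arguments": {
  "rows": [
    [[-1, 0, -0.11, 0, 0, 0, 0], [-1, 0, 0, -1.5, 0, 0, 0], [-1, 0, 0, -1.5, 0, 0, 0], [-1, 0, 0, -1.5, 0, 0, 0], [-1, 0, 0, 0, 0, 0, 0], [-1, 0, 0, 0, 0, 0, 0]]
  ]
}}

```text
clock: 29.18
tool_pos: [0.4989, 0.3344, 0.1584]
orientation: [-90.0, 0.0, 83.5]
force: [-0.3, -0.1, -0.4]
opening: 0.0144
```

No contact force with the tip about 38 mm inside the tube, so I'll continue down.

Call:
{"name": "step_arm", "arguments": {
  "rows": [
    [[-1, 0, 0.03, -1.5, 0, 0, 0], [-1, 0, 0, -1.5, 0, 0, 0], [-1, 0, 0, -1, 0, 0, 0], [-1, 0, 0, -0.4, 0, 0, 0], [-1, 0, 0, -0.15, 0, 0, 0], [-1, 0, 0, 0, 0, 0, 0], [-1, 0, 0, 0, 0, 0, 0]]
  ]
}}

```text
clock: 30.05
tool_pos: [0.499, 0.3349, 0.1133]
orientation: [-90.0, -0.0, 83.5]
force: [-0.6, 0.3, -0.5]
opening: 0.0148
```

Call:
{"name": "step_arm", "arguments": {
  "rows": [
    [[-1, 0, 0, -0.07, 0, 0, 0], [-1, 0, 0, 0, 0, 0, 0], [-0.4, 0, 0, 0, 0, 0, 0], [0, 0, 0, 0, 0, 0, 0], [0, 0, 0, 0, 0, 0, 0], [0, 0, 0, 0, 0, 0, 0], [0, 0, 0, 2, 0, 0, 0], [0, 0, 0, 4, 0, 0, 0], [0, 0, 0, 5, 0, 0, 0], [0, 0, 0, 4, 0, 0, 0], [0, 0, 0, 0, 0, 0, 0], [0, 0, 0, 0, 0, 0, 0]]
  ]
}}

```text
clock: 31.55
tool_pos: [0.4985, 0.3346, 0.2617]
orientation: [-90.0, -0.0, 83.5]
force: [-0.2, -0.5, -0.8]
opening: 0.0438
```

```bash
python3 - <<'E'
from h import *
c,im=shot("w_end"); s=cam("scene");d=cam("side")
S=ctrl.snapshot("scene");D=ctrl.snapshot("side"); cv2.imwrite("pics/s_end.png",S);cv2.imwrite("pics/d_end.png",D)
p=proj(c,[.499,.334,.155]); print(p); q=p.astype(int)
def cr(im,x,y,w,h): return cv2.resize(im[y:y+h,x:x+w],(400,300),interpolation=cv2.INTER_CUBIC)
cv2.imwrite("pics/end.png",np.vstack([np.hstack([cr(im,q[0]-60,q[1]-60,120,90),cr(D,150,255,120,90)]),np.hstack([cr(S,100,100,300,225),cr(D,100,90,300,225)])]))
E
```

```text
w_end [0.4985 0.3346 0.2617] [-90.   -0.   83.5] campos [0.49  0.261 0.42 ] axis [ 0.031  0.269 -0.963] t 31.55 F [-0.2 -0.5 -0.8] op 0.0438
[257.5722134  186.24428262]
```

The picture limit is reached, so I'll check numerically by comparing rectified patches of the pen and plate with the earlier ones.

```bash
python3 - <<'E'
from h import *
A=(load("w_pen2"),cv2.imread("pics/w_pen2.png"));B=(load("w_end"),cv2.imread("pics/w_end.png"))
for z in(.155,.125,.012):
    h=.012 if z>.05 else .05
    a=cv2.cvtColor(rect(*A,z,.499,.334,h)[0],6).astype(np.float32); b=cv2.cvtColor(rect(*B,z,.499,.334,h)[0],6).astype(np.float32)
    sh,r=cv2.phaseCorrelate(a,b,cv2.createHanningWindow(a.shape[::-1],cv2.CV_32F)); print(z,"shift mm",np.round(np.array(sh)*.25,2),"resp",round(r,2))
for n,f in(("scene","s_end"),("side","d_end")):
    i0=cv2.imread(f"pics/{n}0.png");i1=cv2.imread(f"pics/{f}.png"); dd=cv2.GaussianBlur(cv2.absdiff(i0,i1).max(2),(7,7),0)
    nn,l,st,ce=cv2.connectedComponentsWithStats((dd>22).astype(np.uint8)); print(n,[(st[i].tolist()) for i in range(1,nn) if st[i,4]>25])
    c=cam(n); C,ax,cols,_=plate(c,i1,.078,.618,.0173); print(" plate",np.round(C,4),np.round(ax,1))
E
```

```text
0.155 shift mm [-0.71 -0.02] resp 0.43
0.125 shift mm [-0.26  0.16] resp 0.22
0.012 shift mm [-0.23 -0.7 ] resp 0.21
scene [[491, 12, 21, 34, 335], [382, 32, 88, 89, 2208], [308, 72, 204, 292, 24623], [376, 88, 10, 11, 78], [371, 102, 6, 14, 64], [389, 104, 11, 8, 30], [368, 119, 13, 20, 161], [244, 133, 23, 20, 369], [221, 208, 24, 23, 431], [492, 298, 20, 49, 527]]
 plate [0.6177 0.0271] [ 8.  14.1]
side [[0, 0, 512, 384, 178891], [100, 37, 11, 6, 53], [191, 307, 8, 6, 33]]Traceback (most recent call last):
  File "<stdin>", line 10, in <module>
  File "h.py", line 37, in plate
    (a,b),rad=cv2.minEnclosingCircle(h); e=cv2.fitEllipse(h)
                                           ~~~~~~~~~~~~~~^^^
cv2.error: OpenCV(4.12.0) /io/opencv/modules/imgproc/src/shapedescr.cpp:361: error: (-201:Incorrect size of input array) There should be at least 5 points to fit the ellipse in function 'fitEllipseNoDirect'
```

The pen is back where it was (within 0.7 mm at the top, upright), and the scene view shows only the plate and the arm moved. One last wrist look at the plate from the earlier viewpoint.

Call:
{"name": "step_arm", "arguments": {
  "rows": [
    [[0, 2.4, -5.42, -0.4, 0, 0, 0], [0, 2.4, -5.42, -0.4, 0, 0, 0], [0, 2.4, -5.42, -0.4, 0, 0, 0], [0, 2.4, -5.42, -0.4, 0, 0, 0], [0, 2.4, -5.42, -0.4, 0, 0, 0], [0, 0, 0, 0, 0, 0, 0], [0, 0, 0, 0, 0, 0, 0], [0, 0, 0, 0, 0, 0, 0]]
  ]
}}

```text
clock: 32.7
tool_pos: [0.6185, 0.0647, 0.242]
orientation: [-90.0, 0.0, 83.6]
force: [-0.8, 1.5, -0.4]
opening: 0.0435
```

```bash
python3 - <<'E'
from h import *
c,im=shot("w_fin")
C,ax,cols,r=plate(c,im,0.078,0.618,0.0173); print("plate",C,ax,[np.round(q,4) for q in cols])
E
```

```text
w_fin [0.6185 0.0647 0.242 ] [-90.    0.   83.6] campos [ 0.61  -0.009  0.4  ] axis [ 0.031  0.269 -0.963] t 32.7 F [-0.8  1.5 -0.4] op 0.0435
plate [0.61935616 0.01707476] [53.77556228637695, 53.91954040527344] [array([0.6312, 0.0295]), array([0.6014, 0.0166]), array([0.6258, 0.0047])]
```

The plate is unchanged to within 0.3 mm, so I'm handing the job in.

```bash
python3 -c "
from plant import ctrl
print(ctrl.close_job())"
```

```text
the job is handed in; nothing more can be done
None
```

The job is done and handed in at about 33 s on the robot's clock. The colony plate is in the counter's ring, the three colonies were pressed in order clockwise from the tick, and the pen is back in its stand.

- **Plate:** All three colony tops triangulated to 78–79 mm, so it lies flat. It sits about 1.3 mm behind the measured ring centre, near the full 1.5 mm clearance. The presses moved it by no more than 0.3 mm.
- **Presses:** For all three, the pen went to the same height, about 2.9 mm of nib travel by the geometry. The force rises were 2.5, 2.4 and about 2.0 N. I could not observe the click directly. Colony 3's force was only at the 2 N click level (noise about ±0.3 N), so there I rely on the travel.
- **Pen:** It is upright in its tube, with its top within 0.7 mm of where it was before.
- **Surroundings:** The scene camera shows changes only at the plate's old and new places, the arm, and spots by the arm or picture edge that I took for the arm and its shadow.

Two of the last checks gave no result. Finding the plate in the scene and side pictures failed, and the before/after comparison of the side picture was useless because nearly the whole picture had changed. I had also used all 12 picture views by then, so the final checks are numerical.

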